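# Start the optical bench's lamp: fan, lamp, shutter

## Task

Start up the lamp of the optical bench by touching three switch boxes in order: with a fingertip press down lightly the round flat key (fan), then the square key (lamp), then the long bar-shaped key (shutter), each at least half-way down so that it stays down. Only touch the keys: do not pick up, tip or shift the boxes, and press gently, never forcing a key hard against its stop. Leave the domed mushroom key (stop) unpressed and everything else on the bench where it stands.

Things in the scene. Friction and masses are not known exactly. Their poses are not given: they have to be found in the camera images.
- fan_box: fan switch box: loose mid-grey box 66 x 66 mm, 45 mm high, about 0.55 kg, standing on rubber feet on the bench; one off-white key in the middle of its top: a round flat-topped disc 28 mm across, standing 20 mm above the box when up. Origin at the centre of the underside, z up.
- fan_key_top (a point): centre of the top of the fan key; it is 65 mm above the bench when the key is up and goes down with the key
- fan_key (a joint): how far the fan key is pressed straight down into its box, m: 0 up (as it starts), 0.012 fully down at its stop, where the cap on its spring gives up to 8 mm more (about 1.2 N per mm above 4 N) and comes back when let go. Friction key: it gives at a steady 3 N or so and stays wherever it is left, it does not spring back. From about half-way (0.006) it counts as pressed.
- lamp_box: lamp switch box: loose mid-grey box 66 x 66 mm, 60 mm high, about 0.55 kg, standing on rubber feet on the bench; one off-white key in the middle of its top: a square flat-topped cap 30 x 30 mm, standing 20 mm above the box when up. Origin at the centre of the underside, z up.
- lamp_key_top (a point): centre of the top of the lamp key; it is 80 mm above the bench when the key is up and goes down with the key
- lamp_key (a joint): how far the lamp key is pressed straight down into its box, m: 0 up (as it starts), 0.012 fully down at its stop, where the cap on its spring gives up to 8 mm more (about 1.2 N per mm above 4 N) and comes back when let go. Friction key: it gives at a steady 3 N or so and stays wherever it is left, it does not spring back. From about half-way (0.006) it counts as pressed.
- shutter_box: shutter switch box: loose mid-grey box 66 x 66 mm, 52 mm high, about 0.55 kg, standing on rubber feet on the bench; one off-white key in the middle of its top: a long narrow bar-shaped cap with a flat top, 18 mm (box x) x 56 mm (box y), standing 20 mm above the box when up. Origin at the centre of the underside, z up.
- shutter_key_top (a point): centre of the top of the shutter key; it is 72 mm above the bench when the key is up and goes down with the key
- shutter_key (a joint): how far the shutter key is pressed straight down into its box, m: 0 up (as it starts), 0.012 fully down at its stop, where the cap on its spring gives up to 8 mm more (about 1.2 N per mm above 4 N) and comes back when let go. Friction key: it gives at a steady 3 N or so and stays wherever it is left, it does not spring back. From about half-way (0.006) it counts as pressed.
- stop_box: stop switch box: loose mid-grey box 66 x 66 mm, 52 mm high, about 0.55 kg, standing on rubber feet on the bench; one off-white key in the middle of its top: a domed mushroom head 51 mm across on a 24 mm stem, standing 30 mm above the box when up. Origin at the centre of the underside, z up.
- stop_key_top (a point): centre of the top of the stop key; it is 82 mm above the bench when the key is up and goes down with the key
- stop_key (a joint): how far the stop key is pressed straight down into its box, m: 0 up (as it starts), 0.012 fully down at its stop, where the cap on its spring gives up to 8 mm more (about 1.2 N per mm above 4 N) and comes back when let go. Friction key: it gives at a steady 3 N or so and stays wherever it is left, it does not spring back. This one must stay up.
- sample_case: bystander: flat clear-and-white sample case 60 x 45 mm, 18 mm high; origin under its centre
- lens_mount: bystander: black ring lens on a short post, 44 mm round foot, about 80 mm high; origin under its foot
- reagent_jar: bystander: small amber jar with black cap, 44 mm across, 62 mm high; origin under its centre
- cuvette_rack: bystander: white rack 36 x 72 mm with three capped cuvettes, 55 mm high; origin under its centre
- screwdriver: bystander: screwdriver 150 mm long lying on the bench; origin near its middle, on the bench
- beaker: bystander: small glass beaker 54 mm across, 70 mm high; origin under its centre
Not all that is in view belongs to the job. Leave any purple or turquoise look-alike of the stop_box alone.

How it is judged (in metres and radians):
On the way, in this order (a step that is already met when the one before it is completed fails the run):
1. the round fan key is pressed down (5 mm or more) (value of joint fan_key above 0.005 m), for 0.1 s.
2. the square lamp key is pressed down (5 mm or more) (value of joint lamp_key above 0.005 m), for 0.1 s.
3. the long bar-shaped shutter key is pressed down (5 mm or more) (value of joint shutter_key above 0.005 m), for 0.1 s.
At the end, for the whole second after the job is handed in: The fan, lamp and shutter keys are each down by more than 5 mm of their 12 mm, the stop key is up (less than 2 mm down), all boxes stand upright and at rest within 20 mm of where they were, and every bystander is within 20 mm of where it was (value of joint each of fan_key, lamp_key, shutter_key above 0.005 m and value of joint stop_key below 0.002 m and distance of each of fan_box, lamp_box, shutter_box, stop_box, sample_case, lens_mount, reagent_jar, cuvette_rack, screwdriver, beaker from where it was at the start of the episode below 0.02 m and angle between each of fan_box, lamp_box, shutter_box, stop_box's own z axis and vertical below 0.1 rad and linear speed of each of fan_box, lamp_box, shutter_box, stop_box below 0.02 m/s); the robot touches nothing.
It fails at once if a switch box is lifted off the bench or tipped (height (world z) of any of fan_box, lamp_box, shutter_box, stop_box above 0.012 m or angle between any of fan_box, lamp_box, shutter_box, stop_box's own z axis and vertical above 0.2 rad).
It fails at once if a switch box is shifted more than 20 mm (distance of any of fan_box, lamp_box, shutter_box, stop_box from where it was at the start of the episode above 0.02 m).
It fails at once if a switch box or its key is pressed hard (more than 20 N) (contact force between any of the fingers, the arm and fan_box above 20 N or contact force between any of the fingers, the arm and lamp_box above 20 N or contact force between any of the fingers, the arm and shutter_box above 20 N or contact force between any of the fingers, the arm and stop_box above 20 N).
It fails at once if the domed stop key is pressed (2 mm or more) (value of joint stop_key above 0.002 m).
It fails at once if a bystander is moved more than 20 mm (distance of any of sample_case, lens_mount, reagent_jar, cuvette_rack, screwdriver, beaker from where it was at the start of the episode above 0.02 m).
It also fails if it takes over 42 s, if anything falls off the work surface, if the arm or the gripper's body presses on something with over 40 N, if the wrist force passes 120 N, or if a joint passes its speed limit or range.

## Robot

A 6-joint arm with a two-finger parallel gripper is mounted at the origin on the work surface. World frame = base frame: x ahead of the robot, y to its left, z up, the work surface at z = 0. Lengths are in mm, angles in rad, forces in N, time in s.
With the tool pointing down it reaches from about 375 to 975 mm from the base axis. Payload 3.8 kg.
Tool frame: the origin (TCP) lies at the very end of the fingers, on their centre line; the grasp point (between the pads) lies 19 mm behind it; z points along the fingers, y is the direction in which the jaws open and shut (so a half turn about z gives the same grasp; the last joint's range is limited). The gripper opens to 85 mm and grips with 20 to 120 N. Pads are 22 mm wide; open, the fingers measure 114 mm over their backs; the gripper's body (76 mm by 85 mm) begins 54 mm behind the grasp point. The pads swing forward as they close: fully open they stand 13 mm farther back than shut.
Start: joints at [-1.295, 0.264, 1.604, -0, 1.274, -0.037], TCP at [207.708, -642.242, 231.28] pointing down, gripper open.
Joint ranges: [-2.63, 2.63], [-0.94, 2.18], [0.31, 2.57], [-1.31, 4.45], [0, 2.66], [-2.55, 2.55]. Speed limits (rad/s): [2.57, 2.57, 3.14, 3.14, 3.14, 3.14].

## Interface

Orientations are given as a rotation vector (axis times angle).
In Python, from plant import get_obs, imaging, ticket gives the robot as it stands.
- The arm moves only by the tool jog_arm, never from a script. Its argument "deltas" is a list of rows, each an object with "hand": the gripper command: -1 is shut, 1 is fully open, values between are in proportion; "travel": the shift along the tool's x, y, z in units of 20 cm (1.0 is 20 cm), a list of three; "turn": the turn about the tool's z in units of 360 degrees (1.0 is 360 degrees). In form: [{"hand": hand, "travel": [x, y, z], "turn": turn}, ...]. A call has 1 to 12 rows; each row is the pose to reach, as a shift and turn from the pose commanded when the call began, along the tool's axes at that moment, turning the shorter way round; what a row does not reach only later rows make up. A row lasts 1/10 s, in which the tool goes at most 50 mm and 8.59 degrees, less where a joint would pass 70% of its speed; a pose out of reach is approached as far as the arm can. A call with a number of a shift or a turn outside -1 to 1 is refused whole. A call with a gripper value outside its range is refused whole. The fingers move at their own pace and stop on an object; the grip force is fixed at half the most. Time passes only in rows, so rows that repeat a pose let the fingers close. It gives the time, the measured TCP pose, the force and the opening at its end, in the units of the state.
- get_obs(): the state, without advancing time (a new reading comes with each control period).
- imaging.camera(name): name is "scene" or "top" or "wrist"; returns the picture (480x640x3 uint8, blue, green, red); there is no depth.
- imaging.camera_info(name): a dict with "mtx" (3x3 intrinsics, pixels), "D" ([k1, k2, p1, p2, k3] as OpenCV has them; the pictures are not rectified), "pose" (4x4, takes a point from camera to world coordinates). Camera axes: x right, y up, looking along -z (the intrinsics and any distortion apply to the point x, -y, -z); pixel columns grow to the right and rows downward; lengths in mm; the calibration is good to about 2 mm. A picture is of the moment at which its call begins: read the wrist's pose just before it. camera_info takes no time and is no camera call; for the wrist camera it gives the pose at the moment of the call.
- ticket.finish_job(): hands the job in, once; it reports no verdict.
The state is a dict: "t": time; "joints": joint angles; "joint_vel": joint speeds; "effort": joint torques, N m; "eef_pos": TCP position; "ee_rot": TCP orientation; "ft_force": force on the tool from outside, world axes, zero at the start; "ft_torque": the same for the moment, N m; "gripper_width": finger opening in mm.
Only numpy, scipy, OpenCV 4.12 (cv2) and the standard library are available. Lean on these libraries where they do the work, as an engineer would, in place of code of your own. Each camera call takes 0.05 s, during which the arm holds its last target. There are 200 camera calls.

## Working session

There is one attempt and no reset: what is moved stays moved. The work goes in short steps, Python scripts to look and compute and a tool call to move; the robot and the scene stay as the last step left them, time stands still between calls to the robot, and variables do not carry over. Pictures are saved under pics/ and viewed, about 8 in all and at most 12, crops included, and the job is handed in when it is done.

Besides the shell and the picture viewer there is one more tool, called after "Call:" as name(argument=value, ...) on one line, values as JSON. jog_arm: Moves the arm, as the interface text tells. Shifts and turns lie within -1 to 1; 1 stands for 20 cm of shift or 360 degrees of turn. Its arguments: {"type":"object","properties":{"deltas":{"type":"array"}},"required":["deltas"]}

```bash
mkdir -p pics
cat > h.py <<'E'
import numpy as np, cv2
from plant import get_obs, imaging, ticket
def snap(n,f):
    im=imaging.camera(n); cv2.imwrite('pics/'+f,im); return im
def ray(n,px,z,info=None):
    i=info or imaging.camera_info(n); K=np.array(i['mtx'],float);D=np.array(i['D'],float);P=np.array(i['pose'],float)
    u=cv2.undistortPoints(np.array([[px]],float),K,D)[0,0]
    d=P[:3,:3]@np.array([u[0],-u[1],-1]);o=P[:3,3]
    return o+d*(z-o[2])/d[2]
E
python3 - <<'E'
from h import *
snap('top','t1.png');snap('scene','s1.png')
o=get_obs();print(o['t'],o['eef_pos'],o['ee_rot'],o['gripper_width'])
for n in('top','scene'):print(imaging.camera_info(n))
E
```

```text
0.1 [ 207.51733557 -641.58712671  230.03292058] [-3.10119441e+00 -4.88916208e-01  3.93171827e-04] 85.69468429299788
{'mtx': array([[492.9375015 ,   0.        , 319.96873667],
       [  0.        , 492.9375015 , 233.50792704],
       [  0.        ,   0.        ,   1.        ]]), 'D': array([-0.10686001,  0.        ,  0.        ,  0.        ,  0.        ]), 'pose': array([[ 1.06151073e-02,  9.82958579e-01, -1.83520436e-01,
         4.45156930e+02],
       [-9.99812046e-01,  1.34110549e-02,  1.40006168e-02,
         1.08993244e+01],
       [ 1.62232291e-02,  1.83337325e-01,  9.82916188e-01,
         8.16966886e+02],
       [ 0.00000000e+00,  0.00000000e+00,  0.00000000e+00,
         1.00000000e+00]])}
{'mtx': array([[460.58152185,   0.        , 325.260216  ],
       [  0.        , 460.58152185, 242.620509  ],
       [  0.        ,   0.        ,   1.        ]]), 'D': array([0.02518671, 0.        , 0.        , 0.        , 0.        ]), 'pose': array([[-5.67098150e-01, -6.73506441e-01,  4.74118933e-01,
         9.18498338e+02],
       [ 8.23646503e-01, -4.65449331e-01,  3.23980492e-01,
         2.35444285e+02],
       [ 2.47539262e-03,  5.74235139e-01,  8.18686679e-01,
         6.42956020e+02],
       [ 0.00000000e+00,  0.00000000e+00,  0.00000000e+00,
         1.00000000e+00]])}
```

View pics/t1.png

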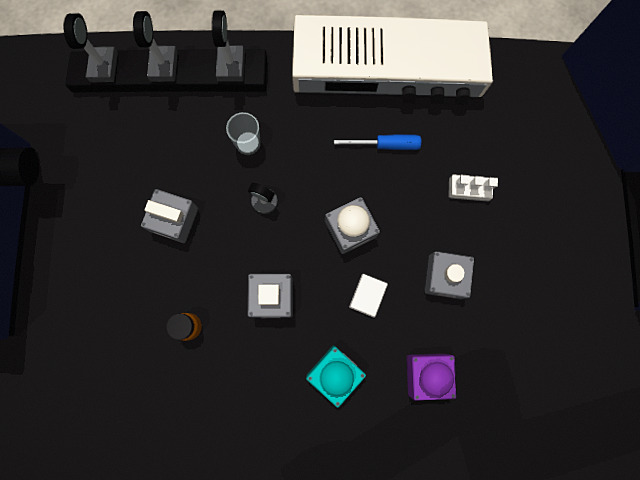

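View pics/s1.png

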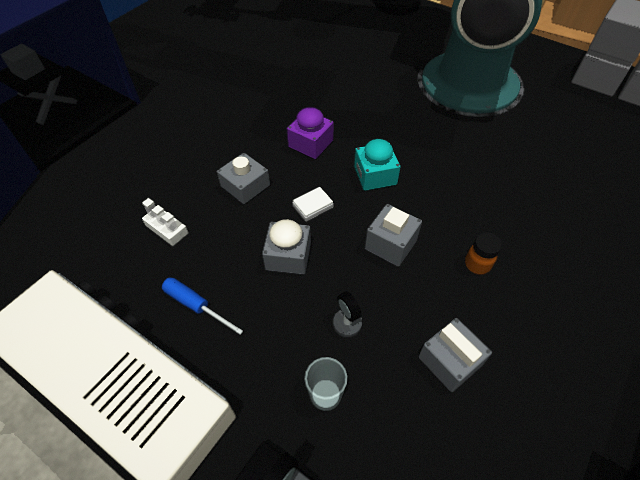

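Top view: the round fan key is at (455,273), the square lamp key at (268,294), the shutter bar at (164,211) and the stop dome at (354,221). Scene view: fan at (241,162), lamp at (396,219), shutter at (461,343).

Run:
```python
from h import *
np.set_printoptions(precision=1,suppress=True)
K=dict(fan=((455,273),(241,162),65),lamp=((268,294),(396,219),80),shut=((164,211),(461,343),72),stop=((354,221),(286,233),82))
for k,(a,b,z) in K.items(): print(k,ray('top',a,z),ray('scene',b,z))
# enlarged top crops
im=cv2.imread('pics/t1.png')
c=[cv2.resize(im[y-30:y+30,x-30:x+30],(400,400),interpolation=cv2.INTER_CUBIC) for x,y in((455,273),(268,294),(164,211))]
c=[cv2.resize(q,(266,266)) for q in c]
cv2.imwrite('pics/c1.png',np.hstack(c))
for n in ['top']:
  for p in((148,207),(181,215)):print(ray(n,p,72))
from scipy.spatial.transform import Rotation as R
o=get_obs();print(R.from_rotvec(o['ee_rot']).as_matrix())
```

```text
fan [ 526.2 -209.7   65. ] [ 525.9 -211.4   65. ]
lamp [490.1  76.8  80. ] [493.4  77.4  80. ]
shut [616.6 244.   72. ] [619.1 247.   72. ]
stop [602.5 -51.3  82. ] [612.7 -45.3  82. ]
[622.8 270.   72. ]
[610.6 216.7  72. ]
[[ 1.   0.3 -0. ]
 [ 0.3 -1.   0. ]
 [ 0.  -0.  -1. ]]
```

View pics/c1.png

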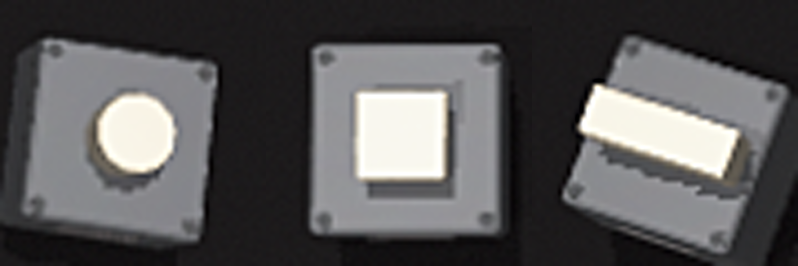

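Call:
jog_arm(deltas=[{"hand":-1,"travel":[1.0,-0.72,0],"turn":0},{"hand":-1,"travel":[1.0,-0.72,0],"turn":0},{"hand":-1,"travel":[1.0,-0.72,0],"turn":0},{"hand":-1,"travel":[1.0,-0.72,0],"turn":0},{"hand":-1,"travel":[1.0,-0.72,0],"turn":0},{"hand":-1,"travel":[1.0,-0.72,0],"turn":0},{"hand":-1,"travel":[1.0,-0.72,0],"turn":0}])

```text
t: 0.8
eef_pos: [354.2, -442.7, 231.0]
ee_rot: [-3.102, -0.494, 0.001]
ft_force: [-0.5, 0.4, 0.2]
gripper_width: 0.1
```

Call:
jog_arm(deltas=[{"hand":-1,"travel":[1.0,-0.72,0.4],"turn":0},{"hand":-1,"travel":[1.0,-0.72,0.4],"turn":0},{"hand":-1,"travel":[1.0,-0.72,0.4],"turn":0},{"hand":-1,"travel":[1.0,-0.72,0.4],"turn":0},{"hand":-1,"travel":[1.0,-0.72,0.4],"turn":0},{"hand":-1,"travel":[1.0,-0.72,0.4],"turn":0},{"hand":-1,"travel":[1.0,-0.72,0.4],"turn":0},{"hand":-1,"travel":[1.0,-0.72,0.4],"turn":0}])

```text
t: 1.6
eef_pos: [499.3, -246.8, 151.5]
ee_rot: [3.103, 0.488, -0.001]
ft_force: [-0.7, -0.6, 0.3]
gripper_width: 0.2
```

Call:
jog_arm(deltas=[{"hand":-1,"travel":[0.18,-0.127,0.0],"turn":0},{"hand":-1,"travel":[0.18,-0.127,0.3],"turn":0},{"hand":-1,"travel":[0.18,-0.127,0.35],"turn":0},{"hand":-1,"travel":[0.18,-0.127,0.35],"turn":0},{"hand":-1,"travel":[0.18,-0.127,0.35],"turn":0}])

```text
t: 2.1
eef_pos: [525.9, -211.8, 82.0]
ee_rot: [3.103, 0.486, 0.0]
ft_force: [-0.2, -0.0, 1.0]
gripper_width: 0.1
```

Run:
```python
from h import *
a=snap('scene','s2.png')[100:220,160:320];b=snap('wrist','w2.png')
cv2.imwrite('pics/c2.png',np.hstack([cv2.resize(a,(400,300),interpolation=cv2.INTER_CUBIC),cv2.resize(b,(400,300))]))
for i in range(4):
    o=get_obs();print(o['t'],o['eef_pos'],o['ft_force'])
    imaging.camera('top')
```

```text
2.2 [ 527.32526378 -211.85182751   83.54516079] [ 0.2850619   0.389967   -0.73870161]
2.25 [ 527.53833859 -211.60455853   83.70826343] [0.59822513 0.14589405 0.16606329]
2.3 [ 527.46269813 -211.33616812   83.56105688] [ 0.51250648  0.09297063 -0.14803765]
2.35 [ 527.27722407 -211.0024295    83.26733734] [-0.64230674  0.0675139   0.45174062]
```

View pics/c2.png

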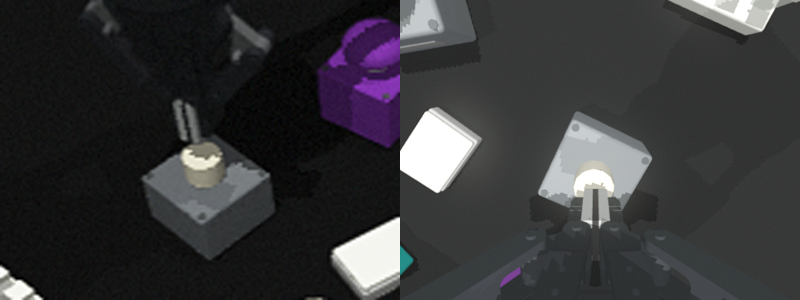

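The crop shows the closed tips just above the round key: tip at about scene px (236,155), key top at (241,161). I'll project the TCP to check the sideways offset.

```bash
cat >> h.py <<'E'
def proj(n,p,info=None):
    i=info or imaging.camera_info(n);P=np.array(i['pose'],float)
    c=P[:3,:3].T@(np.array(p,float)-P[:3,3]);c=c*[1,-1,-1]
    return cv2.projectPoints(c.reshape(1,3),np.zeros(3),np.zeros(3),np.array(i['mtx'],float),np.array(i['D'],float))[0][0,0]
E
python3 - <<'E'
from h import *
o=get_obs();p=o['eef_pos']
print(p,proj('scene',p),'wrist',proj('wrist',p),proj('wrist',[526,-210,65]),ray('wrist',(475,147),65))
a=cv2.imread('pics/s2.png')[130:190,200:280];b=cv2.imread('pics/w2.png')[260:380,400:560]
cv2.imwrite('pics/c3.png',np.hstack([cv2.resize(a,(400,300),interpolation=cv2.INTER_CUBIC),cv2.resize(b,(400,300),interpolation=cv2.INTER_CUBIC)]))
E
```

```text
[ 527.0518007  -210.69468557   82.91804274] [239.3378679  155.03372481] wrist [310.55642893 323.63099455] [308.27489911 304.89947331] [ 607.44688102 -249.92913382   65.        ]
```

View pics/c3.png

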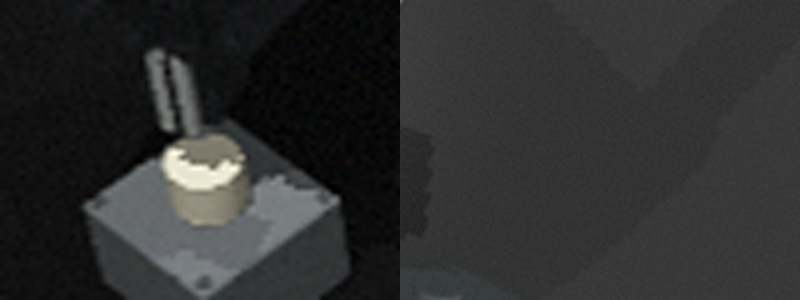

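Within a few mm of centre. Pressing the fan key slowly.

Call:
jog_arm(deltas=[{"hand":-1,"travel":[0,0,0.04],"turn":0},{"hand":-1,"travel":[0,0,0.06],"turn":0},{"hand":-1,"travel":[0,0,0.07],"turn":0},{"hand":-1,"travel":[0,0,0.08],"turn":0},{"hand":-1,"travel":[0,0,0.09],"turn":0},{"hand":-1,"travel":[0,0,0.1],"turn":0},{"hand":-1,"travel":[0,0,0.11],"turn":0},{"hand":-1,"travel":[0,0,0.12],"turn":0},{"hand":-1,"travel":[0,0,0.12],"turn":0}])

```text
t: 3.3
eef_pos: [526.2, -209.9, 57.0]
ee_rot: [3.103, 0.489, 0.0]
ft_force: [0.9, 0.5, -0.5]
gripper_width: 0.1
```

Call:
jog_arm(deltas=[{"hand":-1,"travel":[0,0,0.007],"turn":0},{"hand":-1,"travel":[0,0,0.014],"turn":0}])

```text
t: 3.5
eef_pos: [526.4, -210.0, 54.7]
ee_rot: [3.103, 0.489, 0.001]
ft_force: [-1.0, 0.3, 2.5]
gripper_width: 0.0
```

Run:
```python
from h import *
a=snap('scene','s3.png')[130:190,200:280];b=snap('wrist','w3.png')[200:400,200:440]
o=get_obs();print(o['t'],o['eef_pos'],o['ft_force'])
cv2.imwrite('pics/c4.png',np.hstack([cv2.resize(a,(400,300),interpolation=cv2.INTER_CUBIC),cv2.resize(b,(400,300),interpolation=cv2.INTER_CUBIC)]))
```

```text
3.6 [ 526.43685309 -210.05522677   54.47981966] [-1.87144726e-01 -3.86060761e-04  6.89950720e-01]
```

View pics/c4.png

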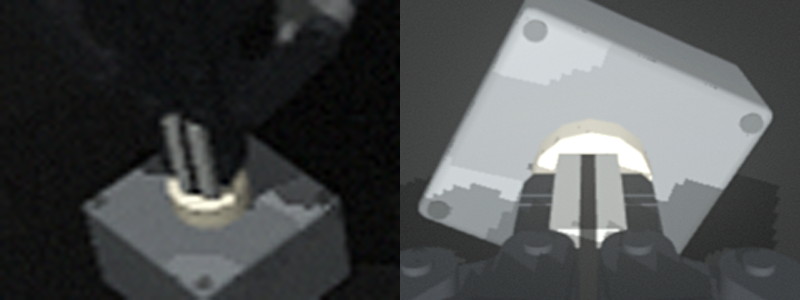

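The key stands clearly lower: the visible side height has roughly halved, and 2.5 N showed while pressing. Lifting and moving on to the lamp.

Call:
jog_arm(deltas=[{"hand":-1,"travel":[0,0,-0.1],"turn":0},{"hand":-1,"travel":[0,0,-0.3],"turn":0},{"hand":-1,"travel":[0,0,-0.4],"turn":0},{"hand":-1,"travel":[0.14,-0.7,-0.4],"turn":0},{"hand":-1,"travel":[0.14,-0.7,-0.4],"turn":0},{"hand":-1,"travel":[0.14,-0.7,-0.4],"turn":0},{"hand":-1,"travel":[0.14,-0.7,-0.4],"turn":0},{"hand":-1,"travel":[0.14,-0.7,-0.4],"turn":0}])

```text
t: 4.4
eef_pos: [509.7, -67.4, 134.4]
ee_rot: [3.102, 0.493, 0.001]
ft_force: [-0.0, -0.2, 0.0]
gripper_width: -0.3
```

Call:
jog_arm(deltas=[{"hand":-1,"travel":[0.136,-0.718,0],"turn":0},{"hand":-1,"travel":[0.136,-0.718,0],"turn":0},{"hand":-1,"travel":[0.136,-0.718,0],"turn":0},{"hand":-1,"travel":[0.136,-0.718,0],"turn":0},{"hand":-1,"travel":[0.136,-0.718,0],"turn":0},{"hand":-1,"travel":[0.136,-0.718,0.1],"turn":0},{"hand":-1,"travel":[0.136,-0.718,0.15],"turn":0},{"hand":-1,"travel":[0.136,-0.718,0.2],"turn":0},{"hand":-1,"travel":[0.136,-0.718,0.2],"turn":0}])

```text
t: 5.3
eef_pos: [490.2, 75.6, 92.6]
ee_rot: [3.104, 0.486, -0.006]
ft_force: [0.3, -0.4, -0.1]
gripper_width: 0.0
```

Run:
```python
from h import *
a=snap('scene','s4.png');b=snap('wrist','w4.png')[200:400,200:440]
o=get_obs();print(o['t'],o['eef_pos'],o['ft_force'])
f=a[130:190,200:280];a=a[185:245,355:435]
r=lambda q:cv2.resize(q,(266,200),interpolation=cv2.INTER_CUBIC)
cv2.imwrite('pics/c5.png',np.hstack([r(f),r(a),r(b)]))
```

```text
5.4 [491.41341306  76.19983984  94.28623241] [-0.44931498  0.67348288  0.88495915]
```

View pics/c5.png

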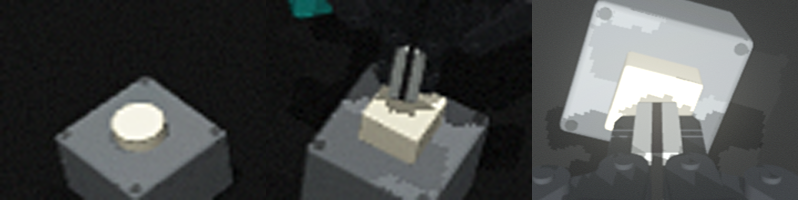

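The fan key is well down and its box is in place. The tip is centred over the lamp key, so I press it.

Call:
jog_arm(deltas=[{"hand":-1,"travel":[0,0,0.03],"turn":0},{"hand":-1,"travel":[0,0,0.05],"turn":0},{"hand":-1,"travel":[0,0,0.06],"turn":0},{"hand":-1,"travel":[0,0,0.07],"turn":0},{"hand":-1,"travel":[0,0,0.08],"turn":0},{"hand":-1,"travel":[0,0,0.09],"turn":0},{"hand":-1,"travel":[0,0,0.1],"turn":0},{"hand":-1,"travel":[0,0,0.11],"turn":0},{"hand":-1,"travel":[0,0,0.12],"turn":0},{"hand":-1,"travel":[0,0,0.124],"turn":0},{"hand":-1,"travel":[0,0,0.124],"turn":0}])

```text
t: 6.5
eef_pos: [491.4, 77.0, 69.5]
ee_rot: [-3.103, -0.489, -0.0]
ft_force: [0.6, 0.7, -0.0]
gripper_width: -0.3
```

Call:
jog_arm(deltas=[{"hand":-1,"travel":[0,0,-0.1],"turn":0},{"hand":-1,"travel":[0,0,-0.3],"turn":0},{"hand":-1,"travel":[0,0,-0.4],"turn":0},{"hand":-1,"travel":[0.86,-0.605,-0.4],"turn":0},{"hand":-1,"travel":[0.86,-0.605,-0.4],"turn":0},{"hand":-1,"travel":[0.86,-0.605,-0.4],"turn":0},{"hand":-1,"travel":[0.86,-0.605,-0.4],"turn":0},{"hand":-1,"travel":[0.86,-0.605,-0.4],"turn":0},{"hand":-1,"travel":[0.86,-0.605,-0.4],"turn":0},{"hand":-1,"travel":[0.86,-0.605,-0.25],"turn":0},{"hand":-1,"travel":[0.86,-0.605,-0.09],"turn":0},{"hand":-1,"travel":[0.86,-0.605,-0.09],"turn":0}])

```text
t: 7.7
eef_pos: [612.4, 241.7, 82.1]
ee_rot: [3.101, 0.487, -0.018]
ft_force: [-1.2, -0.6, -1.7]
gripper_width: -0.0
```

Run:
```python
from h import *
a=snap('scene','s5.png');b=snap('wrist','w5.png')[200:400,200:440]
o=get_obs();print(o['t'],o['eef_pos'],o['ft_force'])
f=a[185:245,355:435];a=a[310:370,420:500]
r=lambda q:cv2.resize(q,(266,200),interpolation=cv2.INTER_CUBIC)
cv2.imwrite('pics/c6.png',np.hstack([r(f),r(a),r(b)]))
```

```text
7.8 [616.26228638 243.37244249  87.0483364 ] [-0.50294944 -0.00686478 -0.4357745 ]
```

View pics/c6.png

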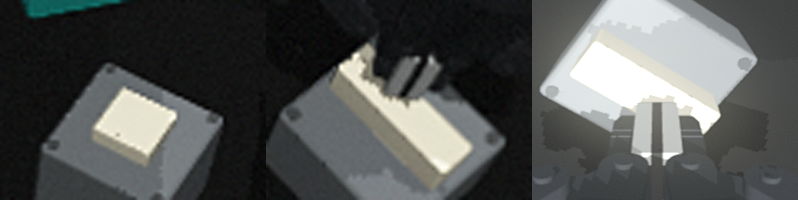

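The lamp key is down. The tip is over the middle of the shutter bar, so I press it.

Call:
jog_arm(deltas=[{"hand":-1,"travel":[0,0,0.02],"turn":0},{"hand":-1,"travel":[0,0,0.04],"turn":0},{"hand":-1,"travel":[0,0,0.06],"turn":0},{"hand":-1,"travel":[0,0,0.07],"turn":0},{"hand":-1,"travel":[0,0,0.08],"turn":0},{"hand":-1,"travel":[0,0,0.09],"turn":0},{"hand":-1,"travel":[0,0,0.1],"turn":0},{"hand":-1,"travel":[0,0,0.11],"turn":0},{"hand":-1,"travel":[0,0,0.12],"turn":0},{"hand":-1,"travel":[0,0,0.128],"turn":0},{"hand":-1,"travel":[0,0,0.128],"turn":0}])

```text
t: 8.9
eef_pos: [617.9, 245.0, 61.8]
ee_rot: [-3.103, -0.489, -0.0]
ft_force: [-0.4, -0.1, 1.0]
gripper_width: -0.1
```

Call:
jog_arm(deltas=[{"hand":-1,"travel":[0,0,-0.1],"turn":0},{"hand":-1,"travel":[0,0,-0.3],"turn":0},{"hand":-1,"travel":[0,0,-0.5],"turn":0},{"hand":-1,"travel":[0,0,-0.6],"turn":0},{"hand":-1,"travel":[0,0,-0.6],"turn":0},{"hand":-1,"travel":[0,0,-0.6],"turn":0},{"hand":-1,"travel":[0,0,-0.6],"turn":0}])

```text
t: 9.6
eef_pos: [616.4, 244.5, 179.6]
ee_rot: [3.103, 0.489, -0.006]
ft_force: [0.6, -0.2, -0.5]
gripper_width: 0.0
```

Run:
```python
from h import *
a=snap('scene','s6.png')
o=get_obs();print(o['t'],o['eef_pos'],o['ft_force'])
r=lambda q:cv2.resize(q,(266,200),interpolation=cv2.INTER_CUBIC)
cv2.imwrite('pics/c7.png',np.vstack([np.hstack([r(a[130:190,200:280]),r(a[185:245,355:435]),r(a[310:370,420:500])]),cv2.resize(a[90:410,100:540],(798,400))[:, :798]]))
```

```text
9.65 [616.34146937 244.4602953  179.37922108] [ 0.29485868  0.33629611 -0.06565285]
```

View pics/c7.png

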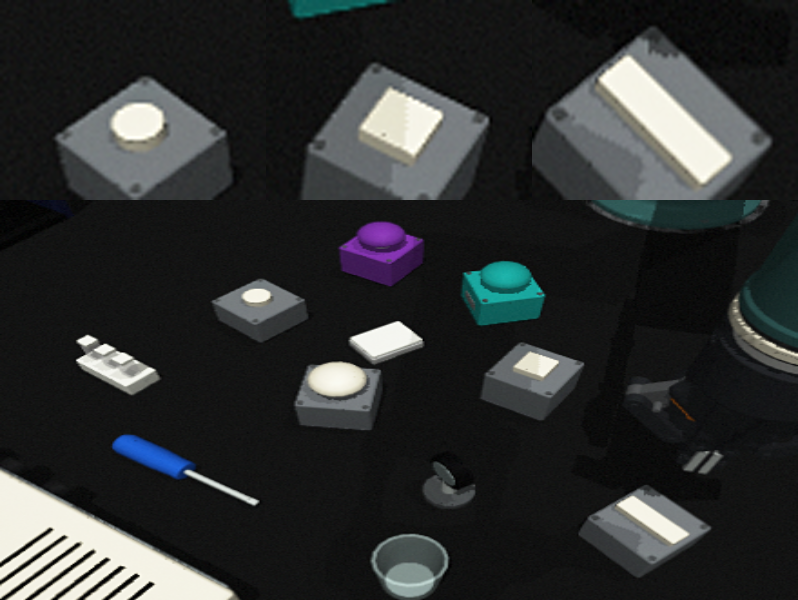

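All three keys are down, the stop dome is still up, and nothing has moved.

```bash
python3 -c "
from h import *
print(ticket.finish_job())"
```

```text
the job is handed in; nothing more can be done
None
```

I pressed the fan, lamp and shutter keys in that order with the closed fingertips, each about 10 mm of its 12 mm by the commanded tip height. I then lifted clear and handed the job in at about 9.7 s; no verdict was reported.

- **Keys:** in the last scene picture all three stand clearly lower than at the start, and the stop dome is still up.
- **Surroundings:** the boxes and the bystanders in that crop look where they were. The reagent jar was not identifiable in it, so I did not confirm it at the end.
- **Forces:** the readings I took were 2.5 N or less. They were taken at the end of each press, so they do not show the peak while a key was moving.
- **Disagreements:** the measured tip position differed from the commanded one by 1–2 mm when still and by up to about 6 mm just after fast moves. The two cameras disagreed by 2–4 mm on the lamp and shutter keys, and by about 12 mm on the stop key, which the arm stayed away from.

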